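# Clip the battery pack into its charging dock

### The job

Clip the long battery pack into the charging dock: set it into the bay and press it straight down until the sprung tabs on both its ends snap in under the ledges and it sits fully home and level, then let go. Do not let it fall in from a height, and leave the short pack where it is.

Things in the scene. Friction and masses are not known exactly. Their poses are not given: they have to be found in the camera images.
- dock: Low grey and black charging dock, fixed, 73 mm wide, 39 mm high, with an open bay on top. Origin: on the desk under the bay's middle; x along the bay, z up. Bay mouth 111 x 63 mm at the rim, smooth slopes lead in to a straight 87 x 47 mm opening 25 mm above the desk; a ledge across each end, underside 21.5 mm up. Spans x -92 to +61 mm; beyond x = -61 it is a 25 mm high control section.
- dock_floor (a point): Middle of the bay's floor, 6 mm above the desk, axes as the dock's. A pack set in comes to rest on its noses, perhaps a little askew, its underside about 14 mm above this point; pressed down that far with about 12 N, its tabs bend in 5 mm and snap out under the ledges. Home, its underside lies on the floor: centre 34 mm, top 62 mm above the desk.
- long_pack_center (a point): Centre (half-way up) of the loose long pack, standing: grey and black block 84 mm long (x), 44 wide (y), 56 tall (z), 0.15 kg, foot tapered by 5 mm; a sprung tab on each end has a 22 mm wide nose standing out 6.5 mm, 3 to 14 mm above its underside. Fits the bay either way round, lengthwise. Grasp across the 44 mm by the upper 20 mm, so the fingers stay above the dock's rim.
- short_pack_center (a point): Centre (half-way up) of the loose short pack: same colours, width and height, but only 56 mm long and without tabs. It does not belong in this dock and stays where it stands.
Not all that is in view belongs to the job. What is shaped like the part that bears long_pack_center but orange or yellow is not meant.

How it is judged (in metres and radians):
At the end, for the whole second after the job is handed in: The long pack is clipped in and released: underside within 2.2 mm of the bay floor and level within 1.4 degrees (only a pack caught under both ledges is), within 8 mm of the bay's middle and 10 degrees of its direction; the short pack is within 30 mm of where it stood (z of long_pack_center in the frame of dock below 0.0362 m and horizontal distance between long_pack_center and dock below 0.008 m and angle between long_pack_center's own z axis and vertical below 0.025 rad and angle between the x axis of long_pack_center and the x axis of dock, either way round below 0.17 rad and contact force between the fingers and long_pack below 0.1 N and distance of short_pack_center from where it was at the start of the episode below 0.03 m); the robot touches nothing.
It fails at once if the long pack is dropped or flung into the bay (moves faster than 0.8 m/s there) (horizontal distance between long_pack_center and dock below 0.03 m and z of long_pack_center in the frame of dock below 0.07 m and linear speed of long_pack above 0.8 m/s).
It fails at once if the short pack is moved by more than 30 mm (distance of short_pack_center from where it was at the start of the episode above 0.03 m).
It also fails if it takes over 42 s, if anything falls off the work surface, if the arm or the gripper's body presses on something with over 40 N, if the wrist force passes 120 N, or if a joint passes its speed limit or range.

### The arm

A 7-joint arm with a two-finger parallel gripper is mounted at the origin on a cart in front of the work surface, level with it; the furniture and walls round the work are solid. World frame = base frame: x ahead of the robot, y to its left, z up, the work surface at z = 0. Lengths are in mm, angles in rad, forces in N, time in s.
With the tool pointing down it reaches from about 425 to 875 mm from the base axis. Payload 8.4 kg.
Tool frame: the origin (TCP) lies midway between the tips of the shut fingers; the grasp point (between the pads) lies 19 mm behind it; z points along the fingers, y is the line along which they close (so a half turn about z gives the same grasp; the last joint's range is limited). The gripper opens to 87 mm and grips with 3 to 60 N. Pads are 19 mm wide; open, the fingers measure 117 mm over their backs; the gripper's body (75 mm by 190 mm) begins 51 mm behind the grasp point.
Start: joints at [-1.405, 0.333, 0.04, 1.465, -0.013, 1.343, -0.059], TCP at [170.118, 627.314, 222.546] pointing down, gripper open.
Joint ranges: [-2.58, 2.58], [-0.38, 2.09], [-1.3, 1.39], [0.25, 2.4], [-1.5, 4.64], [0.08, 2.09], [-2.65, 2.65]. Speed limits (rad/s): [2.22, 2.22, 2.79, 2.79, 3.14, 3.14, 3.14].

### API

Orientations are given as a unit quaternion [x, y, z, w].
In Python, from bench import sensors, imaging, hand_in gives the robot as it stands.
- The arm moves only by the tool drive_tool, never from a script. Its argument "commands" is a list of rows, each a list of 3 entries, a list of its own where there are three numbers: the turn, a rotation vector about the tool's x, y, z in units of 5 degrees (1.0 is 5 degrees), then the shift along the tool's x, y, z in units of 30 mm (1.0 is 30 mm), then the opening, from 0 (shut) to 1 (fully open). A call has 1 to 5 rows; each row shifts and turns the commanded pose from where the row before left it, along the tool's axes as they then stand; what a row does not reach is not made up. A row lasts 1/8 s, in which the tool goes at most 62.5 mm and 10.7 degrees, less where a joint would pass 70% of its speed; a pose out of reach is approached as far as the arm can. A call is refused whole if a number of a shift passes 1 or a number of a turn 1, either way. A call with a gripper value outside its range is refused whole. The fingers move at their own pace and stop on an object; the grip force is fixed at half the most. Time passes only in rows, so rows that do not move let the fingers close. It gives the time, the measured TCP pose, the force, the opening and the grip force at its end, in the units of the state.
- sensors.read_state(): the state, without advancing time (a new reading comes with each control period).
- imaging.snapshot(name): name is "side" or "top"; returns the picture (420x560x3 uint8, red, green, blue); there is no depth.
- imaging.calibration(name): a dict with "vertical_fov" (degrees; the focal length in pixels is half the picture's height over the tangent of half this angle, whatever the lens; pixels are square), "cx", "cy" (the principal point, pixels), "world_to_cam" (4x4, takes a point from world to camera coordinates). Camera axes: x right, y down, z forward; pixel columns grow to the right and rows downward; lengths in mm; the calibration is good to about 2 mm. A picture is of the moment at which its call begins. calibration takes no time and is no camera call.
- hand_in(): hands the job in; it is judged then, once.
Trained networks look in the newest picture that a camera, given by its name, has taken for a name from the list of things; names that differ only in an ending like _2 or _b are one class to them, and where a whole thing is asked for, a point or a joint stands for the part that bears it (a point fixed in the world has none). Each returns a list of dicts, best first, with "p" (0 to 1); they miss things now and then, are a little off and sometimes report something else, mostly with a low value. They report only what shows in the picture. A call takes as long as a camera call. They do not tell look-alikes from the thing itself.
- imaging.outline_of(target, camera): "region" (420x560 bool, what is visible of it) and "bbox" ([centre column, centre row, width, height] in pixels, round what is visible of it).
- imaging.place_of(target, camera): "uv" ([column, row] in pixels: a listed point, or the origin of a listed thing).
The state is a dict: "t": time; "q": joint angles; "joint_velocities": joint speeds; "effort": joint torques, N m; "eef_pos": TCP position; "tool_rot": TCP orientation; "wrist_force": force on the tool from outside, world axes, zero at the start; "moment": the same for the moment, N m; "width": opening from 0.0 (shut) to 1.0 (fully open); "grasp_force": force on a finger pad.
Only numpy, scipy, OpenCV 4.12 (cv2) and the standard library are available. Lean on these libraries where they do the work, as an engineer would, in place of code of your own. Each camera call takes 0.05 s, during which the arm holds its last target. There are 200 camera calls.

## Working session

There is one attempt and no reset: what is moved stays moved. The work goes in short steps, Python scripts to look and compute and a tool call to move; the robot and the scene stay as the last step left them, time stands still between calls to the robot, and variables do not carry over. Pictures are saved under pics/ and viewed, at most 10 in all, crops included, and the job is handed in when it is done.

Besides the shell and the picture viewer there is one more tool, called after "Call:" by a JSON object that holds its "op" and its "data". drive_tool: Moves the arm, as the interface text tells. Its arguments: {"type":"object","properties":{"commands":{"type":"array","items":{"type":"array"}}},"required":["commands"]}

```bash
mkdir -p pics; cat > h.py <<'E'
import numpy as np, cv2
from bench import sensors, imaging, hand_in
def cam(n):
    c=imaging.calibration(n); f=210/np.tan(np.radians(c["vertical_fov"])/2)
    return f,c["cx"],c["cy"],np.array(c["world_to_cam"])
def proj(n,P):
    f,cx,cy,T=cam(n); p=T[:3,:3]@np.array(P,float)+T[:3,3]; return np.array([cx+f*p[0]/p[2],cy+f*p[1]/p[2]])
def back(n,uv,z):
    f,cx,cy,T=cam(n); R=T[:3,:3]; o=-R.T@T[:3,3]; d=R.T@np.array([(uv[0]-cx)/f,(uv[1]-cy)/f,1]); return o+d*(z-o[2])/d[2]
E
python3 - <<'E'
from h import *
for n in("side","top"):
    im=imaging.snapshot(n); cv2.imwrite(f"pics/{n}0.png",im[:,:,::-1])
    f,cx,cy,T=cam(n); print(n,f,cx,cy,imaging.calibration(n), -T[:3,:3].T@T[:3,3])
    for t,z in(("dock",0),("dock_floor",6),("long_pack_center",28),("short_pack_center",28)):
        for r in imaging.place_of(t,n)[:3]: print(t,r["p"],r["uv"],back(n,r["uv"],z).round())
print(sensors.read_state())
E
```

```text
side 426.92529860510473 283.6030170280368 202.1720006678859 {'vertical_fov': 52.38416156438419, 'cx': 283.6030170280368, 'cy': 202.1720006678859, 'world_to_cam': array([[ 9.82808173e-01, -1.83665230e-01,  1.88461539e-02,
        -4.86301304e+02],
       [-1.12952393e-01, -6.78864814e-01, -7.25523481e-01,
         5.00074053e+01],
       [ 1.46047428e-01,  7.10921689e-01, -6.87939315e-01,
         9.07740902e+02],
       [ 0.00000000e+00,  0.00000000e+00,  0.00000000e+00,
         1.00000000e+00]])} [ 351.01612914 -700.70106817  669.91710965]
dock 0.76 [318.7, 270.4] [ 525. -210.    0.]
dock_floor 0.83 [315.6, 271.1] [ 517. -215.    6.]
dock_floor 0.59 [279.8, 179.9] [497.  63.   6.]
long_pack_center 0.97 [224.5, 162.3] [372. 124.  28.]
long_pack_center 0.96 [282.8, 178.2] [500.  43.  28.]
long_pack_center 0.93 [290.3, 343.8] [ 437. -367.   28.]
short_pack_center 0.62 [264.7, 140.6] [482. 197.  28.]
top 508.27658980261924 275.62915486627395 207.83290266851367 {'vertical_fov': 44.896998213385324, 'cx': 275.62915486627395, 'cy': 207.83290266851367, 'world_to_cam': array([[-2.47891022e-0
[... 743 characters left out ...]
 array([-1.40521501,  0.33320951,  0.03994464,  1.46544445, -0.01341381,
        1.343314  , -0.05848429]), 'joint_velocities': array([-0.00157845,  0.00021968,  0.0009778 , -0.00126432,  0.00234278,
        0.00028244, -0.0002149 ]), 'effort': array([-1.76533838e-03, -6.55556846e+01,  1.33091256e+00, -4.03759110e+01,
       -6.00389158e-02,  3.58405360e-02,  4.60264539e-05]), 'eef_pos': array([170.12542432, 627.28513572, 222.51857138]), 'tool_rot': array([ 1.32034377e-01,  9.91245136e-01, -5.41182259e-05, -7.01126111e-06]), 'wrist_force': array([-0.3387698 ,  0.72126156, -1.28092463]), 'moment': array([-0.01865015, -0.02482343,  0.0056843 ]), 'grasp_force': 0.0, 'width': 0.9980641974875699}
```

View pics/top0.png

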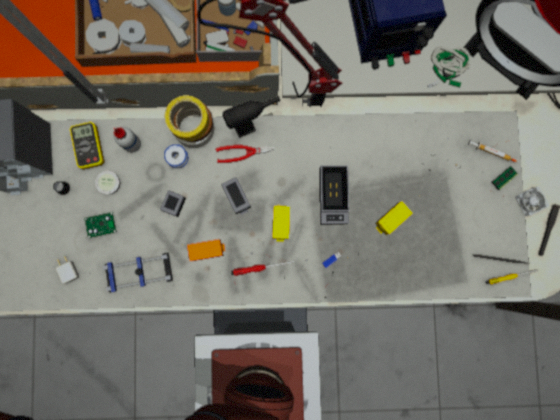

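View pics/side0.png

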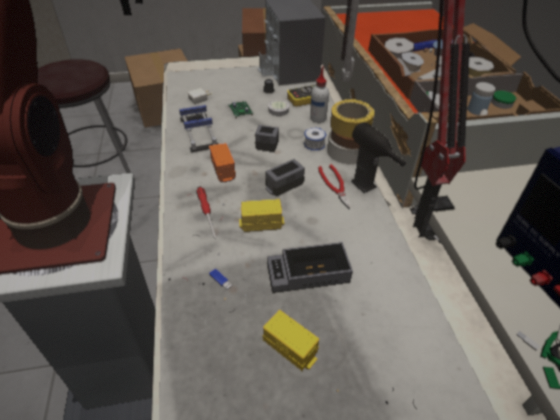

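The top view shows the grey long pack at about (235,195), the short pack at (172,203) and the dock at (333,195) with its control section toward the robot. The yellow and orange blocks are decoys. Next I'll measure the directions.

```bash
python3 - <<'E'
from h import *
im=imaging.snapshot("top")
a=cv2.resize(im[150:250,150:250],None,fx=6,fy=6,interpolation=cv2.INTER_CUBIC)[:590,:400]
b=cv2.resize(im[150:250,300:366],None,fx=6,fy=6,interpolation=cv2.INTER_CUBIC)[:590]
a=cv2.resize(im[165:235,205:265],None,fx=6,fy=6,interpolation=cv2.INTER_CUBIC)
b=cv2.resize(im[160:230,310:360],None,fx=6,fy=6,interpolation=cv2.INTER_CUBIC)
cv2.imwrite("pics/c1.png",np.hstack([a,b])[:,:,::-1])
for n in("top","side"):
  for t in("long_pack_center","dock"):
    for r in imaging.outline_of(t,n)[:4]:
        m=r["region"].astype(np.uint8)
        c=max(cv2.findContours(m,0,1)[0],key=cv2.contourArea)
        R=cv2.minAreaRect(c); print(n,t,round(r["p"],2),np.round(r["bbox"]),R)
        if n=="top":
            z=50 if t[0]=="l" else 32
            print([back(n,p,z)[:2].round() for p in cv2.boxPoints(R)])
E
```

```text
top long_pack_center 0.79 [283. 223.  19.  38.] ((280.6092834472656, 222.59588623046875), (17.52735710144043, 37.00724411010742), 2.6025619506835938)
[array([386., -44.]), array([480., -51.]), array([477., -95.]), array([383., -88.])]
top long_pack_center 0.71 [236. 196.  26.  36.] ((235.80001831054688, 196.10000610351562), (36.671512603759766, 17.441329956054688), 63.43495178222656)
[array([535.,  83.]), array([554.,  43.]), array([469.,   3.]), array([450.,  43.])]
top long_pack_center 0.69 [395. 220.  43.  40.] ((391.75006103515625, 218.2500457763672), (19.798988342285156, 38.890872955322266), 45.0)
[array([ 420., -299.]), array([ 488., -373.]), array([ 452., -407.]), array([ 383., -333.])]
top long_pack_center 0.61 [206. 249.  39.  26.] ((205.71621704101562, 249.79730224609375), (18.577085494995117, 37.31856918334961), 80.53767395019531)
[array([384., 170.]), array([397.,  78.]), array([351.,  71.]), array([338., 163.])]
top dock 0.85 [335. 193.  31.  62.] ((334.0, 195.0), (60.0, 30.0), 90.0)
[array([ 581., -174.]), array([ 579., -252.]), array([ 422., -246.]), array([ 424., -169.])]
side long_pack_center 0.7 [285. 178.  43.  36.] ((284.4000244140625, 177.3000030517578), (27.72724151611328, 44.274147033691406), 63.43495178222656)
side long_pack_center 0.61 [291. 341.  57.  59.] ((291.58001708984375, 340.5600280761719), (62.80000305175781, 37.0), 36.86989974975586)
side long_pack_center 0.56 [265. 215.  43.  35.] ((260.1805725097656, 215.41233825683594), (32.07023239135742, 44.726829528808594), 84.0938491821289)
side long_pack_center 0.56 [223. 164.  25.  42.] ((222.78369140625, 162.8960723876953), (40.47471618652344, 22.710811614990234), 77.00537872314453)
side dock 0.95 [308. 269.  80.  53.] ((308.95001220703125, 266.6499938964844), (43.98204040527344, 84.56995391845703), 81.8698959350586)
```

View pics/c1.png

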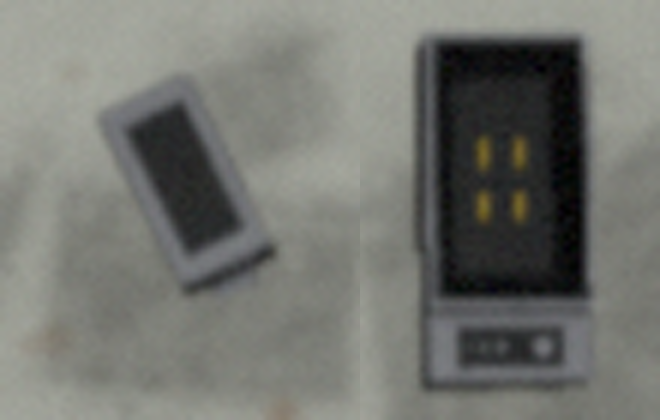

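The crop shows the long pack's top corners near (100,115), (183,73), (272,245) and (187,285). The dock is nearly aligned with world x, and its far rim runs between (422,38) and (583,38). I'll convert these to world positions and average them with the network points.

```bash
python3 - <<'E'
from h import *
g=lambda u,v,ox,oy,z:back("top",(ox+(u+.5)/6-.5,oy+(v+.5)/6-.5),z)[:2]
P=np.array([g(u,v,205,165,56) for u,v in[(100,115),(183,73),(272,245),(187,285)]])
print("pack",P.round(),P.mean(0)); d=P[0]+P[1]-P[2]-P[3]; print(np.degrees(np.arctan2(d[1],d[0])),np.linalg.norm(P[0]-P[3]),np.linalg.norm(P[0]-P[1]))
D=np.array([g(u-360,v,310,160,39) for u,v in[(422,38),(583,38),(585,293),(430,297)]]);print("rim",D.round())
N=np.array([g(u-360,v,310,160,25) for u,v in[(426,383),(590,383)]]);print("ctl",N.round())
for i in range(3):
  for n in("top","side"):
    imaging.snapshot(n)
    for t,z in(("dock",0),("dock_floor",6),("long_pack_center",28)):
      for r in imaging.place_of(t,n)[:4]:
        b=back(n,r["uv"],z)[:2].round(1)
        if (t[0]=="d" and b[1]<-150) or (t[0]=="l" and 470<b[0]<530 and -20<b[1]<70): print(n,t,b)
E
```

```text
pack [[533.  79.]
 [550.  44.]
 [476.   7.]
 [460.  43.]] [504.87067493  43.22761874]
25.99282854867447 81.31244666189158 39.326220273692314
rim [[ 577. -175.]
 [ 575. -245.]
 [ 465. -241.]
 [ 464. -175.]]
ctl [[ 429. -173.]
 [ 427. -244.]]
top dock [ 524.9 -207.4]
top dock_floor [ 516.2 -209.5]
top long_pack_center [504.   38.7]
side dock [ 517.1 -213.8]
side dock_floor [ 518.9 -214.3]
side long_pack_center [503.8  48.5]
top dock [ 523.3 -218.2]
top dock_floor [ 512.5 -205.1]
top long_pack_center [498.3  40.4]
side dock_floor [ 516.2 -218. ]
side long_pack_center [508.8  42.6]
top dock [ 518.6 -209.6]
top dock_floor [ 510.9 -205.3]
top long_pack_center [502.7  40.6]
side dock [ 521.1 -212.8]
side dock_floor [ 519.7 -211.1]
side long_pack_center [492.4  35.2]
```

Call:
{"op": "drive_tool", "data": {"commands": [[[0,0,0],[-0.9,-0.9,0],1],[[0,0,0],[-1,-1,0],1],[[0,0,0],[-1,-1,0],1],[[0,0,0],[-1,-1,0],1],[[0,0,0],[-1,-1,0],1]]}}

```text
t: 2.58
eef_pos: [274.2, 445.7, 222.7]
tool_rot: [0.132, 0.991, 0.0, 0.0]
wrist_force: [1.1, 0.0, -0.2]
width: 0.998
grasp_force: 0.0
```

Call:
{"op": "drive_tool", "data": {"commands": [[[0,0,0],[-1,-1,0],1],[[0,0,0],[-1,-1,0],1],[[0,0,0],[-1,-1,0],1],[[0,0,0],[-1,-1,0],1],[[0,0,0],[-1,-1,0],1]]}}

```text
t: 3.2
eef_pos: [379.6, 261.7, 222.8]
tool_rot: [0.132, 0.991, 0.0, 0.0]
wrist_force: [0.5, 0.4, -0.4]
width: 1.002
grasp_force: 0.0
```

Call:
{"op": "drive_tool", "data": {"commands": [[[0,0,0],[-1,-1,0],1],[[0,0,0],[-1,-1,0],1],[[0,0,0],[-1,-1,0],1],[[0,0,0],[-1,-1,0],1],[[0,0,0],[-1,-1,0],1]]}}

```text
t: 3.82
eef_pos: [485.1, 77.7, 222.9]
tool_rot: [0.132, 0.991, 0.0, 0.0]
wrist_force: [0.8, 0.6, -0.2]
width: 0.999
grasp_force: 0.0
```

Call:
{"op": "drive_tool", "data": {"commands": [[[0,0,-1],[-1,-1,0],1],[[0,0,-1],[0,0,0],1],[[0,0,-1],[0,0,0],1],[[0,0,-1],[0,0,0],1],[[0,0,-1],[0,0,0],1]]}}

```text
t: 4.45
eef_pos: [505.7, 42.0, 222.7]
tool_rot: [-0.087, 0.996, 0.0, 0.0]
wrist_force: [0.2, -0.2, -0.2]
width: 1.001
grasp_force: 0.0
```

Call:
{"op": "drive_tool", "data": {"commands": [[[0,0,-1],[0,0,1],1],[[0,0,-1],[0,0,1],1],[[0,0,-1],[0,0,0],1],[[0,0,-0.24],[0,0,0],1],[[0,0,0],[0,0,0],1]]}}

```text
t: 5.08
eef_pos: [506.0, 42.2, 163.0]
tool_rot: [-0.225, 0.974, 0.0, 0.0]
wrist_force: [-0.1, -0.1, 0.1]
width: 0.999
grasp_force: 0.0
```

Call:
{"op": "drive_tool", "data": {"commands": [[[0,0,0],[0,0,0.9],1],[[0,0,0],[0,0,0.9],1],[[0,0,0],[0,0,0.6],1],[[0,0,0],[0,0,0.2],1],[[0,0,0],[0,0,0],1]]}}

```text
t: 5.7
eef_pos: [505.9, 42.1, 84.9]
tool_rot: [-0.225, 0.974, -0.0, 0.0]
wrist_force: [-0.0, 0.5, 0.5]
width: 1.0
grasp_force: 0.0
```

```bash
python3 - <<'E'
from h import *
im=imaging.snapshot("side");a=im[110:230,220:340];b=imaging.snapshot("top")[150:250,185:285]
b=cv2.resize(b,(480,480),interpolation=cv2.INTER_CUBIC)[:, :400]
cv2.imwrite("pics/c2.png",np.hstack([cv2.resize(a,(400,400),interpolation=cv2.INTER_CUBIC),b[:400]])[:,:,::-1])
print(sensors.read_state()["eef_pos"])
E
```

```text
[506.25389137  42.18896583  85.40307614]
```

View pics/c2.png

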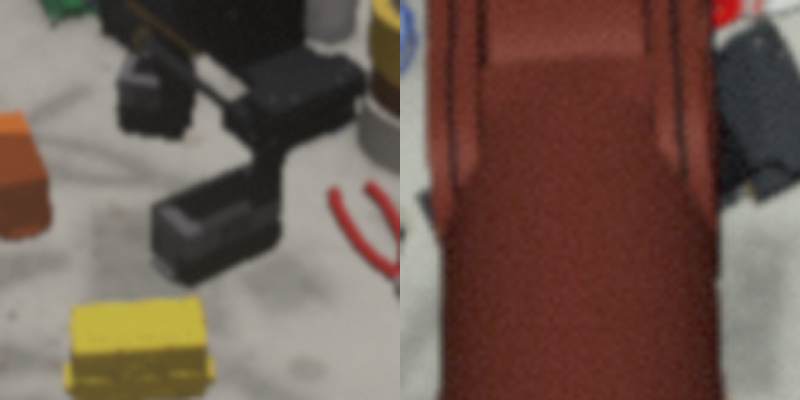

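The side crop shows the near finger (about (265,150)) above and beside the pack's long face with clearance. The top view is hidden by the arm. I'll descend and grip.

Call:
{"op": "drive_tool", "data": {"commands": [[[0,0,0],[0,0,0.7],1],[[0,0,0],[0,0,0.6],1],[[0,0,0],[0,0,0.34],1],[[0,0,0],[0,0,0],1],[[0,0,0],[0,0,0],0.3]]}}

```text
t: 6.42
eef_pos: [506.0, 42.1, 35.8]
tool_rot: [-0.225, 0.974, -0.0, 0.0]
wrist_force: [-0.6, -0.3, -0.6]
width: 0.949
grasp_force: 0.0
```

Call:
{"op": "drive_tool", "data": {"commands": [[[0,0,0],[0,0,0],0.3],[[0,0,0],[0,0,0],0.3],[[0,0,0],[0,0,0],0.2],[[0,0,0],[0,0,0],0],[[0,0,0],[0,0,0],0]]}}

```text
t: 7.05
eef_pos: [505.6, 42.3, 35.4]
tool_rot: [-0.225, 0.974, 0.0, -0.0]
wrist_force: [-1.1, 0.5, 0.8]
width: 0.502
grasp_force: 30.0
```

Call:
{"op": "drive_tool", "data": {"commands": [[[0,0,0],[0,0,-0.6],0],[[0,0,0],[0,0,-1],0],[[0,0,1],[0,0,-1],0],[[0,0,1],[0,0,-0.5],0],[[0,0,1],[0,0,0],0]]}}

```text
t: 7.68
eef_pos: [506.7, 42.0, 130.8]
tool_rot: [-0.094, 0.996, 0.0, 0.002]
wrist_force: [-0.3, -0.2, -2.9]
width: 0.504
grasp_force: 30.0
```

Call:
{"op": "drive_tool", "data": {"commands": [[[0,0,1],[0,0,0],0],[[0,0,1],[0,0,0],0],[[0,0,0.4],[0,0,0],0],[[0,0,0],[0,-0.6,0],0],[[0,0,0],[0,-0.8,0],0]]}}

```text
t: 8.3
eef_pos: [504.8, -1.1, 128.6]
tool_rot: [0.007, 1.0, -0.0, 0.0]
wrist_force: [1.2, 0.4, -1.8]
width: 0.506
grasp_force: 30.0
```

Call:
{"op": "drive_tool", "data": {"commands": [[[0,0,0],[-0.1,-1,0],0],[[0,0,0],[-0.1,-1,0],0],[[0,0,0],[-0.1,-1,0],0],[[0,0,0],[-0.1,-1,0],0],[[0,0,0],[-0.1,-1,0],0]]}}

```text
t: 8.93
eef_pos: [516.9, -152.5, 128.7]
tool_rot: [0.008, 1.0, -0.0, 0.0]
wrist_force: [0.1, -0.1, -1.6]
width: 0.501
grasp_force: 30.0
```

Call:
{"op": "drive_tool", "data": {"commands": [[[0,0,0],[-0.05,-1,0],0],[[0,0,0],[0,-0.7,0],0],[[0,0,0],[0,-0.3,0],0],[[0,0,0],[0,0,0],0],[[0,0,0],[0,0,0],0]]}}

```text
t: 9.55
eef_pos: [517.9, -209.2, 128.3]
tool_rot: [0.008, 1.0, 0.0, -0.0]
wrist_force: [0.5, 0.2, -2.2]
width: 0.505
grasp_force: 30.0
```

```bash
python3 - <<'E'
from h import *
im=imaging.snapshot("side");b=imaging.snapshot("top")
cv2.imwrite("pics/c3.png",np.hstack([cv2.resize(im[170:320,245:395],(600,600),interpolation=cv2.INTER_CUBIC)[:,:],cv2.resize(b[150:250,310:343],(198,600))])[:,:,::-1])
s=sensors.read_state();print(s["eef_pos"],s["tool_rot"])
for n in("side","top"):
  for t in("dock","dock_floor","long_pack_center"):
    for r in imaging.place_of(t,n)[:5]:print(n,t,r["p"],r["uv"])
c=s["eef_pos"]; print([(n,proj(n,c+np.array([0,0,-8]))) for n in("side","top")])
E
```

```text
[ 518.03536007 -209.16406763  128.35071127] [ 7.72074776e-03  9.99970170e-01  2.19820295e-04 -1.32014766e-05]
side dock 0.87 [316.2, 271.7]
side dock_floor 0.74 [315.6, 270.7]
side long_pack_center 0.9 [317.2, 228.2]
side long_pack_center 0.89 [224.0, 163.2]
side long_pack_center 0.63 [263.3, 216.0]
top long_pack_center 0.9 [389.3, 218.9]
top long_pack_center 0.78 [205.1, 248.9]
top long_pack_center 0.74 [282.2, 221.0]
[('side', array([319.66480031, 228.38745137])), ('top', array([338.14263946, 183.17793895]))]
```

View pics/c3.png

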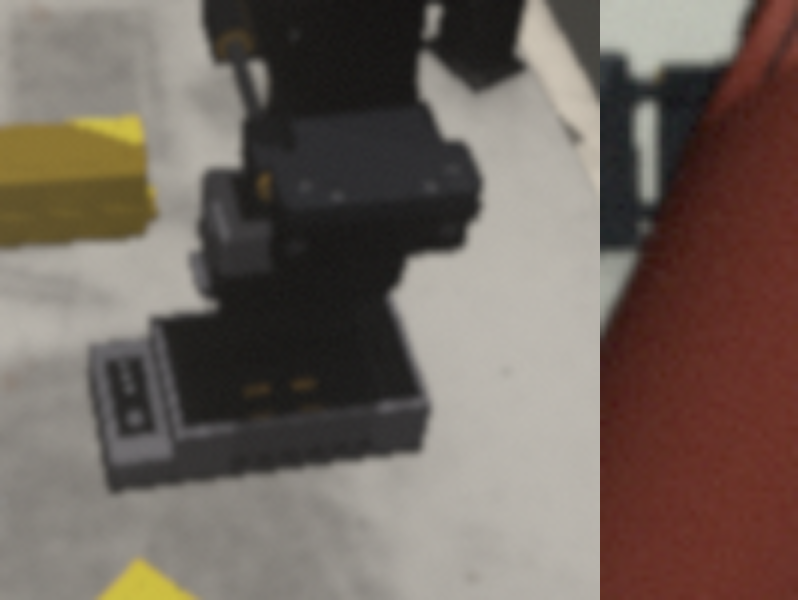

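The side crop shows the held pack's left end near (205,180)–(215,300) over the dock, with rim corners at (155,318), (385,300), (428,402) and (180,432). I'll compare these with projected models.

```bash
python3 - <<'E'
from h import *
q=lambda P:((proj("side",P)-[245,170])*4+1.5).round()
def box(x,y,yaw,xs,ys,z):
    c,s=np.cos(yaw),np.sin(yaw); return [q((x+c*a-s*b,y+s*a+c*b,z)) for a in xs for b in ys]
y=-.012
print("rim",box(517.5,-209.5,y,(-61,61),(36.5,-36.5),39))
print("ctl",box(517.5,-209.5,y,(-92,),(36.5,-36.5),25))
c=(518,-209.2)
print("packtop",box(*c,y,(-42,42),(22,-22),148.5)); print("packbot",box(*c,y,(-42,42),(22,-22),92.5+5));print("nose",box(*c,y,(-48.5,),(11,-11),92.5+14),box(*c,y,(-48.5,),(11,-11),92.5+3))
b=cv2.imread("pics/c3.png")[:,:600]
for P,col in((box(517.5,-209.5,y,(-61,61),(36.5,-36.5),39)+box(517.5,-209.5,y,(-92,),(36.5,-36.5),25),(0,0,255)),(box(*c,y,(-42,42),(22,-22),148.5)+box(*c,y,(-42,42),(22,-22),97.5)+box(*c,y,(-48.5,),(11,-11),106)+box(*c,y,(-48.5,),(11,-11),95.5),(0,255,0))):
    for p in P: cv2.circle(b,tuple(int(v) for v in p),3,col,-1)
b=cv2.convertScaleAbs(b,alpha=1.5,beta=30)
cv2.imwrite("pics/c4.png",b)
E
```

```text
rim [array([146., 310.]), array([173., 432.]), array([390., 281.]), array([432., 398.])]
ctl [array([ 83., 337.]), array([105., 459.])]
packtop [array([199., 165.]), array([219., 239.]), array([386., 145.]), array([414., 216.])]
packbot [array([195., 245.]), array([214., 318.]), array([374., 224.]), array([400., 295.])]
nose [array([186., 251.]), array([196., 288.])] [array([186., 267.]), array([195., 304.])]
```

View pics/c4.png

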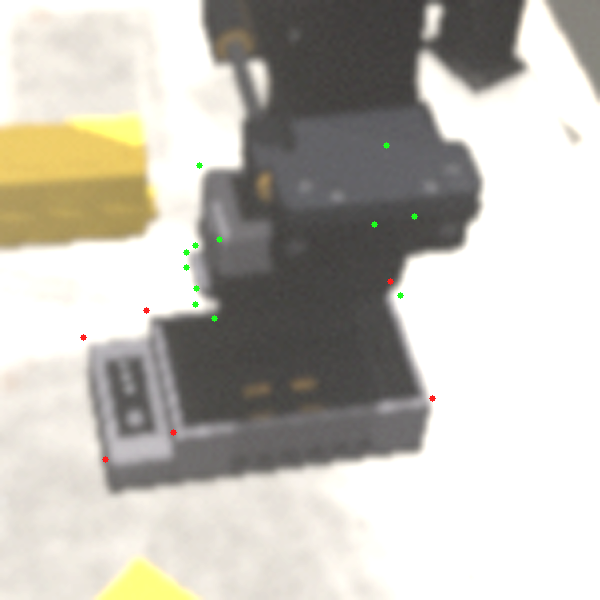

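The projected models match the image to within 1–2 mm relative to each other, so alignment is good. Descending.

Call:
{"op": "drive_tool", "data": {"commands": [[[0,0,0],[0,0,0.6],0],[[0,0,0],[0,0,0.7],0],[[0,0,0],[0,0,0.4],0],[[0,0,0],[0,0,0.15],0],[[0,0,0],[0,0,0],0]]}}

```text
t: 10.58
eef_pos: [517.8, -210.3, 72.8]
tool_rot: [0.009, 1.0, -0.0, -0.0]
wrist_force: [-0.4, -0.2, -2.0]
width: 0.507
grasp_force: 30.0
```

Call:
{"op": "drive_tool", "data": {"commands": [[[0,0,0],[0,0,0.1],0],[[0,0,0],[0,0,0.1],0],[[0,0,0],[0,0,0.1],0],[[0,0,0],[0,0,0],0]]}}

```text
t: 11.08
eef_pos: [517.7, -210.1, 63.7]
tool_rot: [0.008, 1.0, 0.0, -0.0]
wrist_force: [0.2, 0.5, -1.6]
width: 0.503
grasp_force: 30.0
```

Call:
{"op": "drive_tool", "data": {"commands": [[[0,0,0],[0,0,0.1],0],[[0,0,0],[0,0,0.1],0],[[0,0,0],[0,0,0.1],0],[[0,0,0],[0,0,0],0]]}}

```text
t: 11.58
eef_pos: [517.9, -210.3, 54.9]
tool_rot: [0.009, 1.0, -0.0, 0.0]
wrist_force: [-0.4, 0.3, 1.1]
width: 0.503
grasp_force: 30.0
```

Call:
{"op": "drive_tool", "data": {"commands": [[[0,0,0],[0,0,0.1],0],[[0,0,0],[0,0,0.1],0],[[0,0,0],[0,0,0],0]]}}

```text
t: 11.95
eef_pos: [517.7, -210.3, 48.6]
tool_rot: [0.009, 1.0, -0.0, -0.0]
wrist_force: [0.2, -1.1, -1.4]
width: 0.501
grasp_force: 30.0
```

Call:
{"op": "drive_tool", "data": {"commands": [[[0,0,0],[0,0,0.1],0],[[0,0,0],[0,0,0.1],0],[[0,0,0],[0,0,0],0]]}}

```text
t: 12.32
eef_pos: [517.5, -210.2, 42.4]
tool_rot: [0.009, 1.0, -0.0, -0.0]
wrist_force: [-0.6, -1.4, -2.0]
width: 0.504
grasp_force: 30.0
```

Call:
{"op": "drive_tool", "data": {"commands": [[[0,0,0],[0,0,0.07],0],[[0,0,0],[0,0,0.05],0],[[0,0,0],[0,0,0],0]]}}

```text
t: 12.7
eef_pos: [519.1, -210.6, 41.3]
tool_rot: [0.009, 1.0, 0.0, 0.001]
wrist_force: [-5.9, 1.3, 20.1]
width: 0.505
grasp_force: 30.0
```

```bash
python3 - <<'E'
from h import *
im=imaging.snapshot("side")
cv2.imwrite("pics/c5.png",cv2.convertScaleAbs(cv2.resize(im[170:320,245:395],(600,600),interpolation=cv2.INTER_CUBIC)[:,:,::-1],alpha=1.5,beta=20))
print(sensors.read_state()["wrist_force"])
E
```

```text
[-4.86785815  2.34944092 19.48678129]
```

View pics/c5.png

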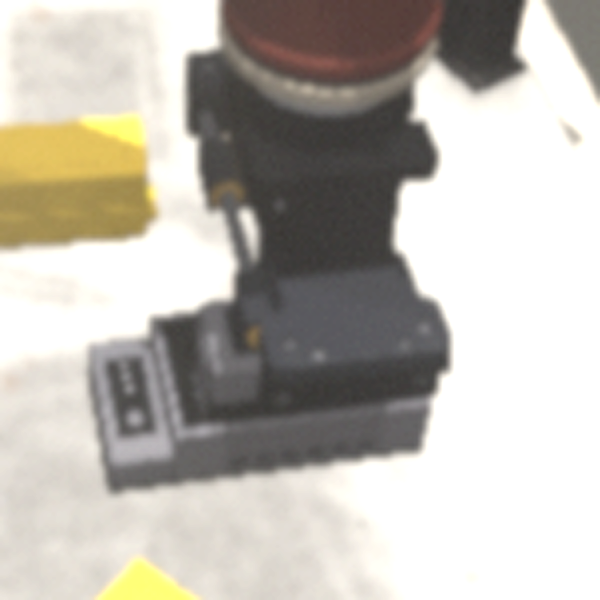

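The picture shows the pack deep in the bay with its top just above the rim, and the fingers clear of the rim. I'll press slightly more, then release and retreat.

Call:
{"op": "drive_tool", "data": {"commands": [[[0,0,0],[0,0,0.03],0],[[0,0,0],[0,0,0],0]]}}

```text
t: 13.0
eef_pos: [519.2, -210.7, 41.2]
tool_rot: [0.009, 1.0, 0.0, 0.001]
wrist_force: [-9.3, 2.8, 29.9]
width: 0.5
grasp_force: 30.0
```

Call:
{"op": "drive_tool", "data": {"commands": [[[0,0,0],[0,0,-0.13],0],[[0,0,0],[0,0,0],0]]}}

```text
t: 13.25
eef_pos: [517.9, -210.1, 42.3]
tool_rot: [0.008, 1.0, -0.0, 0.0]
wrist_force: [1.4, -1.2, -1.3]
width: 0.502
grasp_force: 30.0
```

Call:
{"op": "drive_tool", "data": {"commands": [[[0,0,0],[0,0,0],0.8],[[0,0,0],[0,0,0],0.8],[[0,0,0],[0,0,0],0.8],[[0,0,0],[0,0,0],0.8]]}}

```text
t: 13.75
eef_pos: [517.8, -210.2, 42.2]
tool_rot: [0.008, 1.0, -0.0, -0.0]
wrist_force: [0.4, 1.2, -0.2]
width: 0.784
grasp_force: 0.0
```

Call:
{"op": "drive_tool", "data": {"commands": [[[0,0,0],[0,0,-0.5],0.8],[[0,0,0],[0,0,-1],0.8],[[0,0,0],[0,0,-1],0.8],[[0,0,0],[0,0,-1],0.8],[[0,0,0],[0,0,-0.8],0.8]]}}

```text
t: 14.38
eef_pos: [518.1, -210.5, 173.6]
tool_rot: [0.009, 1.0, -0.0, 0.001]
wrist_force: [0.1, 0.0, -0.2]
width: 0.797
grasp_force: 0.0
```

Call:
{"op": "drive_tool", "data": {"commands": [[[0,0,0],[0,0.7,-0.5],0.8],[[0,0,0],[0,1,0],0.8],[[0,0,0],[0,1,0],0.8],[[0,0,0],[0,1,0],0.8],[[0,0,0],[0,1,0],0.8]]}}

```text
t: 15.0
eef_pos: [520.3, -68.6, 187.3]
tool_rot: [0.009, 1.0, 0.0, 0.001]
wrist_force: [-0.1, -0.0, 0.4]
width: 0.801
grasp_force: 0.0
```

```bash
python3 - <<'E'
from h import *
im=imaging.snapshot("side");t=imaging.snapshot("top")
q=lambda P:((proj("side",P)-[245+1,170+1.5])*-1) 
a=cv2.resize(im[230:310,255:355],(500,400),interpolation=cv2.INTER_CUBIC)
# home model top corners (z 62), bias-corrected by ~(+1,+1.2) px
for z,col in((62,(0,255,0)),(68,(255,0,0))):
  for x in(-42,42):
    for y in(-22,22):
      p=(proj("side",(517.5+x+.012*y,-209.5+y-.012*x,z))+[.7,1.2]-[255,230])*5+2
      cv2.circle(a,tuple(int(v) for v in p),2,col,-1)
b=cv2.resize(t[155:235,305:365],(300,400),interpolation=cv2.INTER_CUBIC)
cv2.imwrite("pics/c6.png",cv2.convertScaleAbs(np.hstack([a,b])[:,:,::-1],alpha=1.4,beta=15))
E
```

```text
(no output)
```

View pics/c6.png

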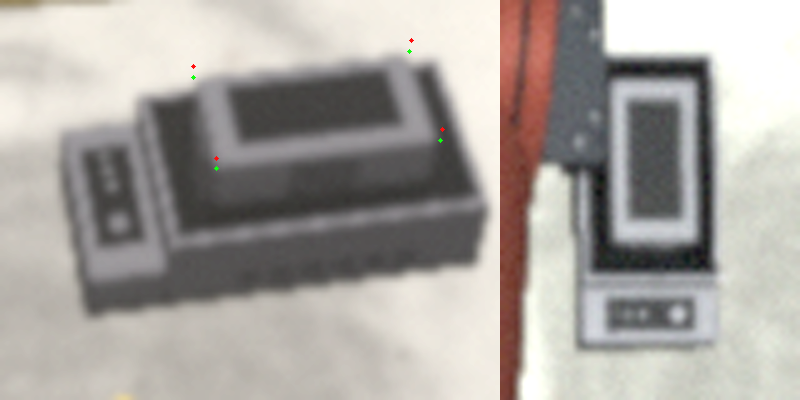

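The pack sits at about the home height and looks level, with its top corners on the green markers. A small tilt under 1.5° can't be excluded, because the pack could have pivoted between the pads. There is time, so I'll press each end with shut fingers.

Call:
{"op": "drive_tool", "data": {"commands": [[[0,0,0],[0.2,-0.7,0],0],[[0,0,0],[0.3,-1,0],0],[[0,0,0],[0.4,-1,0],0],[[0,0,0],[0,-1,0],0],[[0,0,0],[0,-1,0],0]]}}

```text
t: 15.72
eef_pos: [490.5, -211.5, 187.3]
tool_rot: [0.009, 1.0, 0.0, 0.001]
wrist_force: [0.1, -0.7, 0.5]
width: 0.316
grasp_force: 0.0
```

Call:
{"op": "drive_tool", "data": {"commands": [[[0,0,0],[0,0,0.7],0],[[0,0,0],[0,0,1],0],[[0,0,0],[0,0,1],0],[[0,0,0],[0,0,0.8],0],[[0,0,0],[0,0,0],0]]}}

```text
t: 16.35
eef_pos: [489.6, -210.2, 80.7]
tool_rot: [0.009, 1.0, -0.0, -0.001]
wrist_force: [0.6, -0.6, -0.2]
width: 0.002
grasp_force: 0.0
```

Call:
{"op": "drive_tool", "data": {"commands": [[[0,0,0],[0,0,0.3],0],[[0,0,0],[0,0,0.2],0],[[0,0,0],[0,0,0.05],0],[[0,0,0],[0,0,0],0]]}}

```text
t: 16.85
eef_pos: [491.0, -209.7, 65.0]
tool_rot: [0.008, 1.0, -0.0, 0.0]
wrist_force: [-0.9, -0.7, 0.4]
width: 0.002
grasp_force: 0.0
```

Call:
{"op": "drive_tool", "data": {"commands": [[[0,0,0],[0,0,0.06],0],[[0,0,0],[0,0,0.04],0],[[0,0,0],[0,0,0],0]]}}

```text
t: 17.23
eef_pos: [491.2, -209.8, 62.5]
tool_rot: [0.009, 1.0, 0.0, 0.0]
wrist_force: [-2.3, 0.9, 8.2]
width: 0.005
grasp_force: 4.4
```

Call:
{"op": "drive_tool", "data": {"commands": [[[0,0,0],[0,0,0.04],0],[[0,0,0],[0,0,0],0]]}}

```text
t: 17.48
eef_pos: [491.8, -210.3, 62.4]
tool_rot: [0.009, 1.0, 0.0, 0.001]
wrist_force: [-4.4, 2.2, 21.2]
width: 0.005
grasp_force: 10.7
```

Call:
{"op": "drive_tool", "data": {"commands": [[[0,0,0],[0,0,-0.4],0],[[0,0,0],[-0.9,0,0],0],[[0,0,0],[-0.9,0,0],0],[[0,0,0],[0,0,0.3],0],[[0,0,0],[0,0,0],0]]}}

```text
t: 18.1
eef_pos: [543.9, -210.7, 63.0]
tool_rot: [0.009, 1.0, -0.0, -0.001]
wrist_force: [-0.4, 0.0, 0.5]
width: 0.004
grasp_force: 0.0
```

The -x end is stiff at its home height of 62.4. Now pressing the +x end.

Call:
{"op": "drive_tool", "data": {"commands": [[[0,0,0],[0,0,0.05],0],[[0,0,0],[0,0,0.05],0],[[0,0,0],[0,0,0],0]]}}

```text
t: 18.48
eef_pos: [545.1, -211.3, 62.4]
tool_rot: [0.009, 1.0, 0.0, 0.001]
wrist_force: [-4.0, 1.1, 15.6]
width: 0.007
grasp_force: 7.8
```

Both ends are stiff at 62.4 mm, so the pack is level and home. Retreating and handing in.

Call:
{"op": "drive_tool", "data": {"commands": [[[0,0,0],[0,0,-0.5],0],[[0,0,0],[0,0,-1],0],[[0,0,0],[0,0,-1],0],[[0,0,0],[0,0,-0.7],0],[[0,0,0],[0,0,0],0]]}}

```text
t: 19.1
eef_pos: [545.3, -211.1, 158.4]
tool_rot: [0.009, 1.0, -0.0, 0.001]
wrist_force: [-0.4, -0.0, -0.9]
width: 0.001
grasp_force: 0.0
```

```bash
python3 -c "
from h import *
print(sensors.read_state()['eef_pos']); print(hand_in())"
```

```text
[ 545.30415965 -211.10958533  158.4307425 ]
the job is handed in; nothing more can be done
None
```

I set the long pack in the dock, pressed it down and released it; both ends were stiff at about 62.4 mm (home is 62 mm), I kept the arm clear of the short pack, and the job was handed in at about 19 s with no verdict shown.

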